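# Clear the planner and hold the stamp ready

### The job

Get the planner sheet ready for stamping: first put the highlighter into the blue tray and the eraser into the orange tray. Then take the stamp by its red handle off the ink pad, lift it over the card index without bumping it, and hold it upright about 1 cm above the red printed box on the planner, centred on the box and with its long side along the box's long side; it is inked, so it must never touch the sheet. Finish while still holding it there in the air, and leave the mug, stapler and mouse alone.

Things in the scene. Friction and masses are not known exactly. Their poses are not given: they have to be found in the camera images.
- planner: Fixed planner pad lying on the desk, white sheet with coloured cells and a blue strip, 150 (x) x 210 (y) x 6 mm thick; origin at the centre of its underside, z up. The highlighter and the eraser start lying on it.
- stamp_box (a point): Centre of the red printed rectangle on the planner, on the sheet's top face (6 mm above the desk). The box outline is 80 mm long along the planner's x and 48 mm wide along its y, and lies at the planner's centre.
- highlighter: Flat highlighter pen, loose, yellow body and black cap, 120 (x, cap towards +x) x 24 (y) x 15 mm (z), about 30 g; origin at the centre of its underside.
- eraser: White eraser with a blue sleeve, loose, 58 (x) x 22 (y) x 13 mm (z), about 25 g; origin at the centre of its underside.
- pen_tray: Blue open desk tray, fixed, 170 (x) x 85 (y) x 22 mm high outside, walls and floor 4 to 5 mm thick; origin at the centre of its underside.
- eraser_tray: Orange open desk tray, fixed, same sizes as the blue one: 170 (x) x 85 (y) x 22 mm, walls and floor 4 to 5 mm thick; origin at the centre of its underside.
- card_index: Card index, fixed: grey box full of standing white cards with coloured tabs, 210 (x) x 70 (y) mm, 85 mm high to the top of the tabs; origin at the centre of its underside. It stands between the stamp and the planner, and the stamp must pass above it.
- ink_pad: Ink pad, fixed, dark steel with a blue cushion, 110 (x) x 75 (y) x 12 mm high; origin at the centre of its underside. The stamp starts standing on it.
- stamp: Hand stamp, loose, about 90 g, standing upright; origin at the centre of its printing face (underside), z up to the handle. Wooden foot 60 (x, long side) x 28 (y) x 20 mm high with a black rubber face; above it a narrow neck, then a red handle block 36 (x) x 20 (y) mm from 31 to 85 mm above the origin.
- mug: Blue mug, loose, 80 mm across, 92 mm high; origin at the centre of its underside. Leave it alone.
- stapler: Black stapler, loose, 36 (x) x 130 (y) x 60 mm high; origin at the centre of its underside. Leave it alone.
- mouse: Black computer mouse, loose, 105 (x) x 60 (y) x 35 mm high; origin at the centre of its underside. Leave it alone.
Mind the look-alikes: they are no part of the job. Several things have the shape of the highlighter; the one meant has the colours described above. There is more than one size of the pen_tray; the job needs the smaller.

How it is judged:
By the outcome, as a careful person would: the job done as asked, in the order asked, and still so for the second after the job is handed in, while the arm keeps its last pose, push and grip.
It also fails if it takes over 70 s, if anything falls off the work surface, if the arm or the gripper's body presses on something with over 40 N, if the wrist force passes 120 N, or if a joint passes its speed limit or range.

### The arm

A 6-joint arm with a two-finger parallel gripper is mounted at the origin on the work surface. World frame = base frame: x ahead of the robot, y to its left, z up, the work surface at z = 0. Lengths are in m, angles in rad, forces in N, time in s.
With the tool pointing down it reaches from about 0.275 to 0.85 m from the base axis. Payload 19 kg.
Tool frame: the origin (TCP) lies on the centre line of the jaws, within the pads' length; the fingertips stand env.nose_length ahead of it and the grasp point (between the pads) lies 11 mm behind it (env.nose_length is the distance from the TCP to the fingertips, in m); z points along the fingers, y is the direction in which the jaws open and shut (so a half turn about z gives the same grasp; the last joint's range is limited). The gripper opens to 85 mm and grips with 20 to 120 N. Pads are 22 mm wide; open, the fingers measure 114 mm over their backs; the gripper's body (76 mm by 85 mm) begins 54 mm behind the grasp point. The pads swing forward as they close: fully open they stand 13 mm farther back than shut.
Start: joints at [-1.273, 0.15, 1.437, -0, 1.554, -0.134], TCP at [0.241, -0.522, 0.239] pointing down, gripper open.
Joint ranges: [-2.8, 2.8], [-0.68, 2.1], [0.12, 2.68], [-1.39, 4.53], [0.16, 2.79], [-2.81, 2.81]. Speed limits (rad/s): [1.89, 1.89, 2.22, 3.01, 3.01, 3.01].

### API

Orientations are given as a unit quaternion [x, y, z, w].
In Python, from rig import env gives the robot as it stands. The module is installed in compiled form; this text tells all that it offers.
- The arm moves only by the shell command python3 -m handwheel 'ROWS' [FORCE]. ROWS is JSON, one flat list of numbers, 7 for each row, row after row: the closure, from 0 (fully open) to 1 (shut), then the shift along the tool's x, y, z in cm, then the turn, a rotation vector about the tool's x, y, z in rad. A call has 1 to 12 rows; each row is the pose to reach, as a shift and turn from the pose measured when the call began, along the tool's axes at that moment; what a row does not reach only later rows make up. A row lasts 1/12 s, in which the tool goes at most 41.7 mm and 7.16 degrees, less where a joint would pass 70% of its speed; a pose out of reach is approached as far as the arm can. A call with a gripper value outside its range is refused whole. The fingers move at their own pace and stop on an object; FORCE is the grip in N (left out, the last holds). Time passes only in rows, so rows that repeat a pose let the fingers close. It gives the time, the measured TCP pose, the force and the opening at its end, in the units of the state.
- env.observe(): the state, without advancing time (a new reading comes with each control period).
- env.grab_frame(name): name is "side" or "top" or "wrist"; returns the picture (480x640x3 uint8, red, green, blue); there is no depth.
- env.camera_model(name): a dict with "vfov" (degrees; the focal length in pixels is half the picture's height over the tangent of half this angle, whatever the lens; pixels are square), "cx", "cy" (the principal point, pixels), "k1" (the pictures are not rectified: a ray, as slopes to the right and down, at radius r is drawn at 1 + k1 r^2 times it, then the intrinsics apply), "extrinsics" (4x4, takes a point from world to camera coordinates); the wrist camera has in their place "tool_from_camera" (4x4, takes a point from camera to tool coordinates, whose origin is the TCP and whose axes are the flange's). Camera axes: x right, y up, looking along -z (the intrinsics and any distortion apply to the point x, -y, -z); pixel columns grow to the right and rows downward; lengths in m; the calibration is good to about 2 mm. A picture is of the moment at which its call begins: read the wrist's pose just before it. camera_model takes no time and is no camera call.
- env.finish_job(): hands the job in, once; it reports no verdict.
The state is a dict: "clock": time; "joint_positions": joint angles; "joint_velocities": joint speeds; "joint_efforts": joint torques, N m; "tcp_pos": TCP position; "eef_rot": TCP orientation; "contact_force": force on the tool from outside, world axes, zero at the start; "wrist_torque": the same for the moment, N m; "width": opening from 0.0 (shut) to 1.0 (fully open).
Only numpy, scipy, OpenCV 4.12 (cv2) and the standard library are available. Lean on these libraries where they do the work, as an engineer would, in place of code of your own. Each camera call takes 0.05 s, during which the arm holds its last target.

## Working session

There is one attempt and no reset: what is moved stays moved. The work goes in short steps, Python scripts to look and compute and a shell command to move; the robot and the scene stay as the last step left them, time stands still between calls to the robot, and variables do not carry over. Pictures are saved under pics/ and viewed, and the job is handed in when it is done.

```bash
mkdir -p pics
python3 - <<'E'
from rig import env
import cv2
print(env.observe()); print(env.nose_length)
for n in ("top","side","wrist"):
    im=env.grab_frame(n); cv2.imwrite(f"pics/{n}0.png",im[:,:,::-1]); print(n,env.camera_model(n))
E
```

```text
{'clock': 0.0, 'joint_positions': array([-1.27293372e+00,  1.50997033e-01,  1.43802216e+00, -3.45340623e-05,
        1.55385089e+00, -1.33978995e-01]), 'joint_velocities': array([ 0.00073688, -0.00017295, -0.00164004,  0.00013228,  0.00035758,
        0.00156733]), 'joint_efforts': array([-1.78544633e-04, -7.13050961e+01, -5.70880401e+01, -1.98068751e-04,
        8.72656965e-03,  8.57513305e-05]), 'tcp_pos': array([ 0.24057145, -0.52197841,  0.23867361]), 'eef_rot': array([ 9.76779265e-01,  2.14247192e-01, -6.94856488e-05, -6.35162497e-04]), 'contact_force': array([-0.4814563 , -1.08178715, -0.5376104 ]), 'wrist_torque': array([-0.00401606,  0.04216144, -0.04256673]), 'width': 1.0019376959775999}
0.008
top {'vfov': 45.12870643902008, 'cx': 313.6349438729892, 'cy': 234.35278749133766, 'k1': -0.19138609161690026, 'extrinsics': array([[-0.01818387, -0.99953344, -0.02454088, -0.00254505],
       [ 0.98663107, -0.02191409,  0.16148962, -0.52805972],
       [-0.16195206, -0.02127629,  0.98656923, -1.55014553],
       [ 0.        ,  0.        ,  0.        ,  1.        ]])}
side {'vfov': 48.839892266107604, 'cx': 311.4268641376046, 'cy': 235.73846235709783, 'k1': -0.14057053290203295, 'extrinsics': array([[ 0.99884432, -0.04643216, -0.01241307, -0.53466865],
       [ 0.03483606,  0.52146909,  0.85255876, -0.02213191],
       [-0.03311311, -0.85200589,  0.52248395, -1.19969221],
       [ 0.        ,  0.        ,  0.        ,  1.        ]])}
wrist {'vfov': 61.06653994943474, 'cx': 315.1086278270492, 'cy': 235.8516690699534, 'k1': -0.09409744314569941, 'tool_from_camera': array([[ 4.75700973e-04,  9.45596769e-01,  3.25340629e-01,
         8.32793766e-02],
       [ 9.99999595e-01, -6.98191347e-04,  5.67118536e-04,
        -1.10495924e-03],
       [ 7.63415466e-04,  3.25340227e-01, -9.45596718e-01,
        -1.33962372e-01],
       [ 0.00000000e+00,  0.00000000e+00,  0.00000000e+00,
         1.00000000e+00]])}
```

View pics/top0.png

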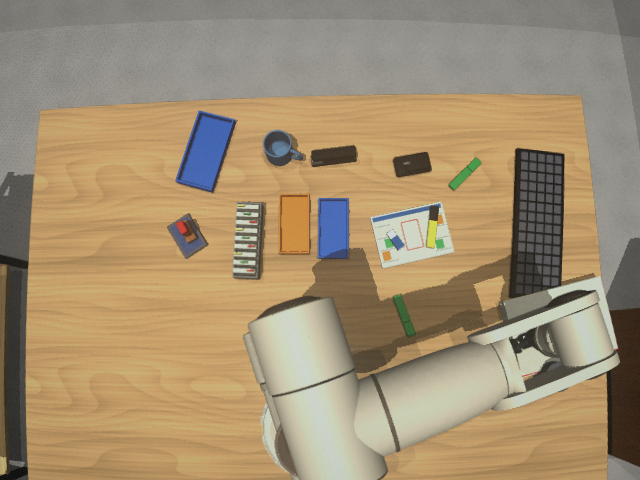

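View pics/side0.png

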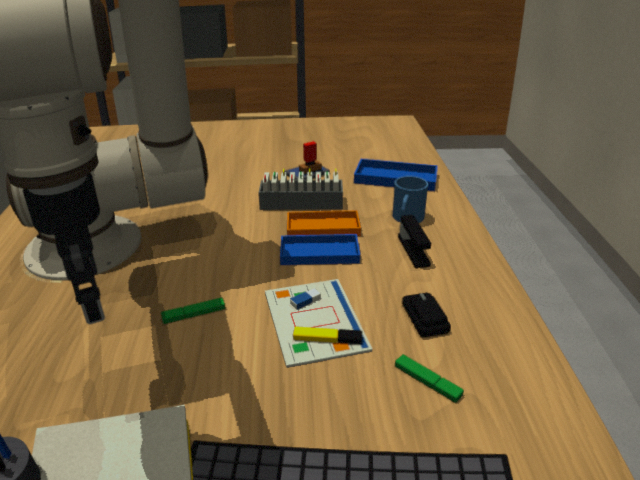

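Top view: the highlighter (yellow body, black cap) is at about (433,227). The green look-alikes are at (465,174) and (404,314). The blue trays are at (334,228), smaller, and (206,151), larger. The orange tray is at (295,224), the eraser at (394,240), the stamp at (185,232) and the card index at (249,240). I'll crop closer before measuring.

Run:
```python
import cv2
im=cv2.imread("pics/top0.png")
cv2.imwrite("pics/c1.png",cv2.resize(im[190:280,360:465],None,fx=7,fy=6.5,interpolation=cv2.INTER_CUBIC)[:600] if 0 else cv2.resize(im[195:275,360:465],None,fx=7,fy=7,interpolation=cv2.INTER_CUBIC))
cv2.imwrite("pics/c2.png",cv2.resize(im[185:285,160:360],None,fx=4,fy=4,interpolation=cv2.INTER_CUBIC))
```

```text
(no output)
```

View pics/c1.png

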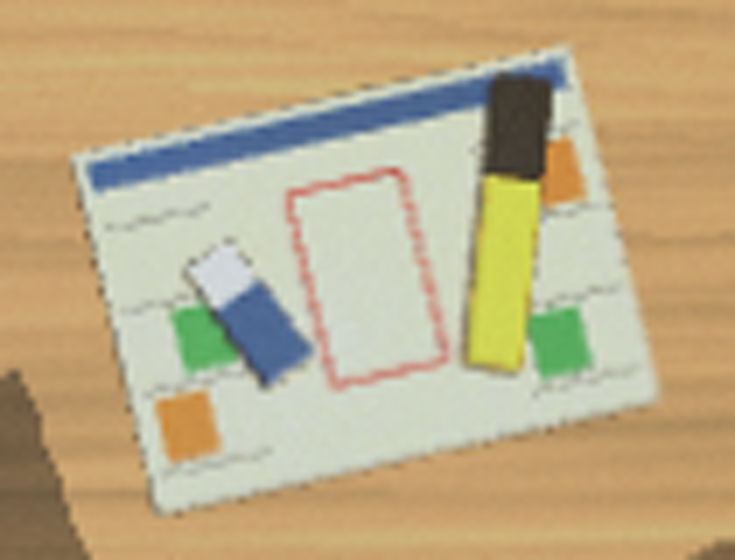

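View pics/c2.png

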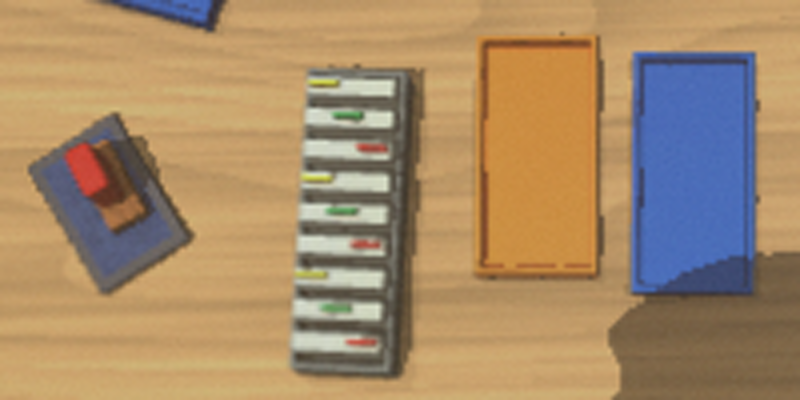

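```bash
cat > h.py <<'E'
from rig import env
import numpy as np, cv2
from scipy.spatial.transform import Rotation as R
def K(m):
    f=240/np.tan(np.radians(m["vfov"]/2)); return np.array([[f,0,m["cx"]],[0,f,m["cy"]],[0,0,1]])
def w2c(name,st=None):
    m=env.camera_model(name)
    if "extrinsics" in m: return m,m["extrinsics"]
    T=np.eye(4);T[:3,:3]=R.from_quat(st["eef_rot"]).as_matrix();T[:3,3]=st["tcp_pos"]
    return m,np.linalg.inv(T@m["tool_from_camera"])
def px2w(name,uv,z,st=None):
    m,E=w2c(name,st)
    n=cv2.undistortPoints(np.array(uv,float).reshape(-1,1,2),K(m),np.array([m["k1"],0,0,0]))[:,0]
    d=np.c_[n[:,0],-n[:,1],-np.ones(len(n))]@E[:3,:3]
    c=-E[:3,:3].T@E[:3,3]
    return c+d*((z-c[2])/d[:,2])[:,None]
def proj(name,P,st=None):
    m,E=w2c(name,st)
    p=np.array(P)@E[:3,:3].T+E[:3,3]; p=p*[1,-1,-1]
    return cv2.projectPoints(p,np.zeros(3),np.zeros(3),K(m),np.array([m["k1"],0,0,0]))[0][:,0]
def tool(st=None): 
    st=st or env.observe(); return st["tcp_pos"],R.from_quat(st["eef_rot"])
def shift(pos,yaw_of_jaw,final_only=True):
    """shift (cm) & rotvec in tool axes to reach pos with tool down and jaw axis y at yaw (mod pi)"""
    p,r=tool(); best=None
    for k in (0,np.pi):
        a=yaw_of_jaw+k; y=np.array([np.cos(a),np.sin(a),0]);z=np.array([0,0,-1.]);x=np.cross(y,z)
        rv=(r.inv()*R.from_matrix(np.c_[x,y,z])).as_rotvec()
        if best is None or np.linalg.norm(rv)<np.linalg.norm(best): best=rv
    return r.inv().apply(np.array(pos)-p)*100,best
E
python3 - <<'E'
from h import *
def c(o,s,L): return (np.array(L)+.5)/s-.5+o
def rep(n,uv,z):
    P=px2w("top",uv,z)[:,:2]
    print(n,P.round(3).tolist(),"c",P.mean(0).round(4),"edges",np.linalg.norm(np.roll(P,-1,0)-P,axis=1).round(3),
      "dirs",[round(float(np.degrees(np.arctan2(*(d[::-1]))))) for d in np.roll(P,-1,0)-P])
o=[360,195]
rep("planner",c(o,7,[(75,155),(568,47),(657,400),(160,512)]),.006)
rep("box",c(o,7,[(288,190),(402,170),(446,360),(335,387)]),.006)
rep("hl",c(o,7,[(490,75),(552,78),(520,373),(466,365)]),.021)
rep("er",c(o,7,[(185,268),(233,240),(312,352),(266,385)]),.019)
o=[160,185]
rep("blue",c(o,4,[(633,53),(755,53),(754,294),(631,293)]),.022)
rep("orange",c(o,4,[(477,38),(598,37),(598,276),(475,276)]),.022)
rep("card",c(o,4,[(307,70),(410,70),(395,375),(292,372)]),.06)
rep("pad",c(o,4,[(30,165),(118,113),(192,240),(107,293)]),.012)
rep("stamp top",c(o,4,[(65,150),(95,141),(106,165),(80,175)]),.085)
rep("bigblue",[(199,112),(236,121),(212,191),(177,182)],.022)
E
```

```text
planner [[0.581, -0.174], [0.622, -0.378], [0.475, -0.406], [0.435, -0.203]] c [ 0.5284 -0.2904] edges [0.208 0.149 0.207 0.149] dirs [-79, -169, 101, 11]
box [[0.565, -0.26], [0.572, -0.307], [0.494, -0.321], [0.484, -0.276]] c [ 0.5286 -0.2909] edges [0.047 0.08  0.047 0.082] dirs [-81, -170, 102, 11]
hl [[0.608, -0.342], [0.606, -0.368], [0.486, -0.348], [0.49, -0.326]] c [ 0.5472 -0.3461] edges [0.025 0.122 0.022 0.119] dirs [-94, 171, 80, -8]
er [[0.532, -0.215], [0.543, -0.235], [0.496, -0.265], [0.484, -0.246]] c [ 0.5135 -0.2405] edges [0.023 0.055 0.023 0.057] dirs [-61, -147, 124, 33]
blue [[0.635, -0.027], [0.634, -0.113], [0.462, -0.107], [0.465, -0.022]] c [ 0.5491 -0.0671] edges [0.086 0.171 0.085 0.171] dirs [-91, 178, 88, -2]
orange [[0.649, 0.084], [0.648, -0.002], [0.477, 0.001], [0.479, 0.086]] c [0.5633 0.0422] edges [0.086 0.17  0.086 0.17 ] dirs [-91, 179, 89, -1]
card [[0.62, 0.199], [0.619, 0.127], [0.408, 0.138], [0.411, 0.209]] c [0.5144 0.1684] edges [0.072 0.211 0.071 0.21 ] dirs [-91, 177, 87, -3]
pad [[0.567, 0.408], [0.603, 0.344], [0.51, 0.289], [0.473, 0.35]] c [0.5385 0.3476] edges [0.074 0.108 0.071 0.11 ] dirs [-60, -149, 121, 32]
stamp top [[0.563, 0.363], [0.569, 0.342], [0.552, 0.334], [0.546, 0.352]] c [0.5576 0.3476] edges [0.022 0.019 0.019 0.021] dirs [-75, -155, 110, 32]
bigblue [[0.906, 0.32], [0.873, 0.209], [0.664, 0.276], [0.693, 0.38]] c [0.784  0.2961] edges [0.116 0.22  0.108 0.221] dirs [-106, 162, 74, -16]
```

Sizes and angles match the descriptions: the tray at (334,228) measures 171x86 mm, so it is the smaller blue one, and the other is 221x112. Next I'll work out the approach over the highlighter.

Run:
```python
from h import *
print(shift([.547,-.346,.15],np.radians(81.5)))
```

```text
(array([35.19749342, -3.15745738,  8.89151339]), array([-9.03703277e-04,  1.47968668e-04,  5.80159941e-01]))
```

```bash
python3 -m handwheel '[0,4,-0.4,1,0,0,0.07, 0,8,-0.7,2,0,0,0.14, 0,12,-1.1,3,0,0,0.2, 0,16,-1.4,4,0,0,0.27, 0,20,-1.8,5,0,0,0.33, 0,24,-2.1,6,0,0,0.4, 0,28,-2.5,7,0,0,0.46, 0,32,-2.8,8,0,0,0.53, 0,35.2,-3.2,8.9,0,0,0.58, 0,35.2,-3.2,8.9,0,0,0.58, 0,35.2,-3.2,8.9,0,0,0.58, 0,35.2,-3.2,8.9,0,0,0.58]' 40
python3 - <<'E'
from h import *
st=env.observe(); im=env.grab_frame("wrist"); cv2.imwrite("pics/w1.png",im[:,:,::-1])
print(st["tcp_pos"],st["clock"]); print(shift([.547,-.346,.017],np.radians(81.5)))
y=np.radians(-8.5);c,s=np.cos(y),np.sin(y)
print(proj("wrist",[[.547+c*a-s*b,-.346+s*a+c*b,.021] for a in(-.06,.06) for b in (-.012,.012)],st).round())
E
```

```text
clock: 1.15
tcp_pos: [0.5466, -0.3457, 0.1498]
eef_rot: [0.997, -0.074, -0.0, -0.0]
contact_force: [-0.4, -0.8, 0.2]
width: 0.998
[ 0.54655825 -0.34573699  0.14978472] 1.15
(array([ 0.07843223, -0.02198802, 13.31048001]), array([-0.00060453,  0.00048051,  0.0001699 ]))
[[333. 303.]
 [300. 303.]
 [336. 134.]
 [298. 134.]]
```

View pics/w1.png

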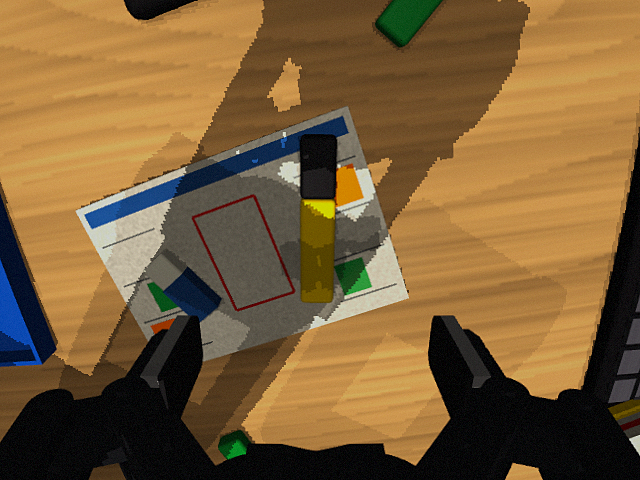

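Wrist view: the yellow/black pen spans (300–336, 134–302), which matches the predicted projection. The eraser is clear of the left jaw. Descending with the jaws partly closed.

```bash
python3 -m handwheel '[0.2,0,0,4,0,0,0, 0.4,0.1,0,8,0,0,0, 0.4,0.1,0,11,0,0,0, 0.4,0.1,0,12.8,0,0,0, 0.4,0.1,0,13.3,0,0,0, 0.4,0.1,0,13.3,0,0,0, 1,0.1,0,13.3,0,0,0, 1,0.1,0,13.3,0,0,0, 1,0.1,0,13.3,0,0,0, 1,0.1,0,13.3,0,0,0, 1,0.1,0,13.3,0,0,0, 1,0.1,0,13.3,0,0,0]' 40
python3 -m handwheel '[1,0,0,0,0,0,0, 1,0,0,0,0,0,0, 1,0,0,-3,0,0,0, 1,0,0,-6,0,0,0, 1,0,0,-10,0,0,0, 1,0,0,-10,0,0,0]'
python3 - <<'E'
from h import *
im=env.grab_frame("wrist"); cv2.imwrite("pics/w2.png",im[:,:,::-1])
print(shift([.549,-.067,.12],np.radians(88)))
E
```

```text
clock: 2.2
tcp_pos: [0.5479, -0.3471, 0.0194]
eef_rot: [0.997, -0.074, 0.001, 0.001]
contact_force: [-1.1, -0.9, 5.9]
width: 0.268
clock: 2.7
tcp_pos: [0.5498, -0.3486, 0.1279]
eef_rot: [0.997, -0.074, 0.005, 0.004]
contact_force: [1.5, -0.6, 0.3]
width: 0.271
(array([ -4.17172771, -27.80423397,   0.26837535]), array([ 0.00583546, -0.00860911, -0.11313327]))
```

View pics/w2.png

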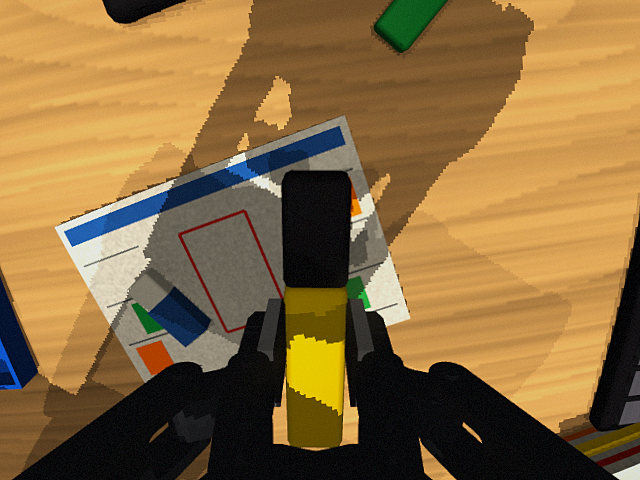

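The pen is held. Carrying it to the small blue tray.

```bash
python3 -m handwheel '[1,-0.6,-4,0,0,0,-0.02, 1,-1.2,-8,0,0,0,-0.04, 1,-1.8,-12,0,0,0,-0.06, 1,-2.4,-16,0,0,0,-0.08, 1,-3,-20,0,0,0,-0.09, 1,-3.6,-24,0.2,0,0,-0.1, 1,-4.2,-27.8,0.3,0.006,-0.009,-0.11, 1,-4.2,-27.8,0.3,0.006,-0.009,-0.11, 1,-4.2,-27.8,0.3,0.006,-0.009,-0.11, 1,-4.2,-27.8,0.3,0.006,-0.009,-0.11]'
python3 - <<'E'
from h import *
im=env.grab_frame("wrist"); cv2.imwrite("pics/w3.png",im[:,:,::-1])
print(shift([.549,-.067,.021],np.radians(88)))
E
```

```text
clock: 3.58
tcp_pos: [0.5487, -0.0671, 0.1196]
eef_rot: [1.0, -0.019, -0.0, 0.0]
contact_force: [0.1, -0.8, 0.9]
width: 0.264
(array([ 0.02761306, -0.06766626,  9.85763279]), array([ 1.73499761e-05,  3.63785549e-04, -3.59014844e-03]))
```

View pics/w3.png

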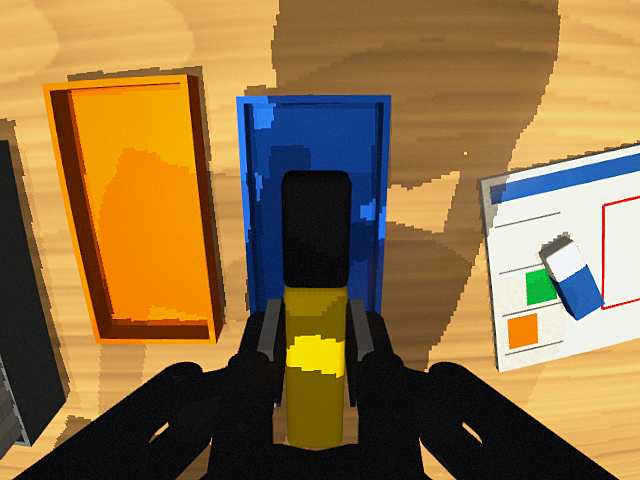

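The pen is aligned and centred over the blue tray (tray columns 238–390, pen centre 316). Lowering it and opening the jaws only partway.

```bash
python3 -m handwheel '[1,0,0,3.5,0,0,0, 1,0,0,7,0,0,0, 1,0,0,9,0,0,0, 1,0,-0.1,9.8,0,0,0, 1,0,-0.1,9.8,0,0,0, 0.6,0,-0.1,9.8,0,0,0, 0.55,0,-0.1,9.8,0,0,0, 0.55,0,-0.1,9.8,0,0,0, 0.55,0,-0.1,8,0,0,0, 0.55,0,0,5,0,0,0, 0.4,0,0,0,0,0,0, 0.4,0,0,0,0,0,0]'
python3 - <<'E'
from h import *
im=env.grab_frame("wrist"); cv2.imwrite("pics/w4.png",im[:,:,::-1])
im=env.grab_frame("top"); cv2.imwrite("pics/t4.png",cv2.resize(im[185:285,280:470,::-1],None,fx=4,fy=4))
print(shift([.5135,-.2405,.12],np.radians(123)))
E
```

```text
clock: 4.63
tcp_pos: [0.551, -0.0682, 0.1268]
eef_rot: [1.0, -0.019, 0.004, 0.001]
contact_force: [1.1, 0.4, 1.5]
width: 0.598
(array([-3.01637175, 17.37020316,  0.36557963]), array([ 0.00330831, -0.00534984, -0.61437796]))
```

View pics/w4.png

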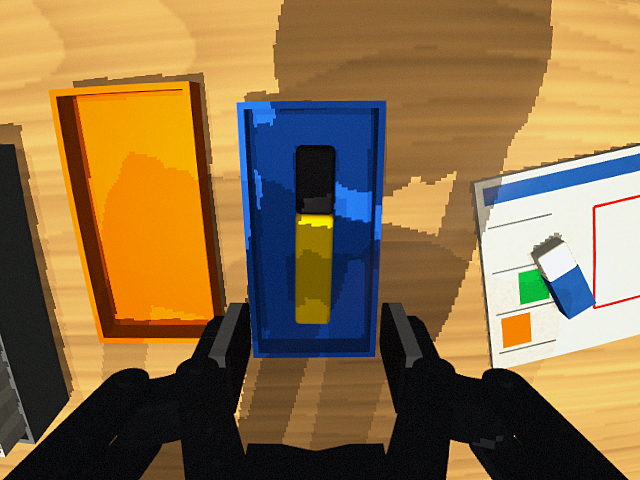

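View pics/t4.png

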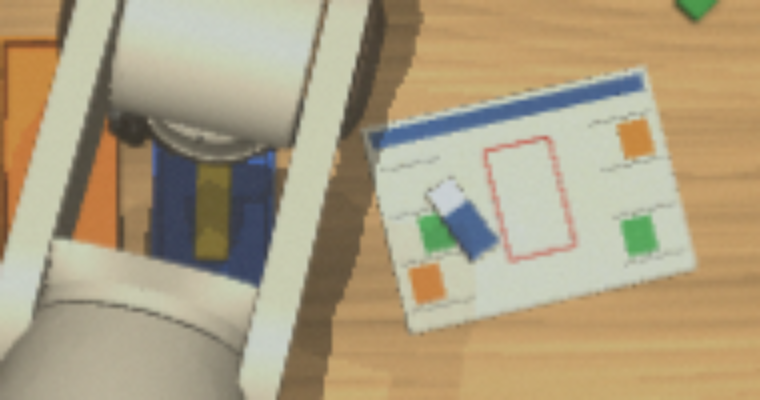

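The highlighter lies flat inside the blue tray, at columns 296–335 of tray 238–386. On to the eraser.

```bash
python3 -m handwheel '[0.4,-0.4,2.5,0,0,0,-0.08, 0.4,-0.8,5,0,0,0,-0.16, 0.4,-1.2,7.5,0,0,0,-0.24, 0.4,-1.6,10,0,0,0,-0.32, 0.4,-2,12.5,0.1,0,0,-0.4, 0.4,-2.5,15,0.2,0,0,-0.48, 0.4,-3,17.4,0.3,0.003,-0.005,-0.55, 0.4,-3,17.4,0.4,0.003,-0.005,-0.61, 0.4,-3,17.4,0.4,0.003,-0.005,-0.61, 0.4,-3,17.4,0.4,0.003,-0.005,-0.61, 0.4,-3,17.4,0.4,0.003,-0.005,-0.61]'
python3 - <<'E'
from h import *
st=env.observe(); im=env.grab_frame("wrist"); cv2.imwrite("pics/w5.png",im[:,:,::-1])
print(st["tcp_pos"]); print(shift([.5135,-.2405,.019],np.radians(123)))
y=np.radians(33);c,s=np.cos(y),np.sin(y)
print(proj("wrist",[[.5135+c*a-s*b,-.2405+s*a+c*b,.019] for a in(-.029,.029) for b in (-.011,.011)],st).round())
E
```

```text
clock: 5.65
tcp_pos: [0.5138, -0.2402, 0.1197]
eef_rot: [0.96, 0.281, 0.0, 0.0]
contact_force: [1.1, 0.1, 0.4]
width: 0.602
[ 0.51378783 -0.24019932  0.11967214]
(array([-5.07803608e-02,  4.73676362e-03,  1.00753770e+01]), array([ 0.00049876, -0.00041882, -0.00536931]))
[[335. 284.]
 [300. 284.]
 [336. 194.]
 [299. 195.]]
```

View pics/w5.png

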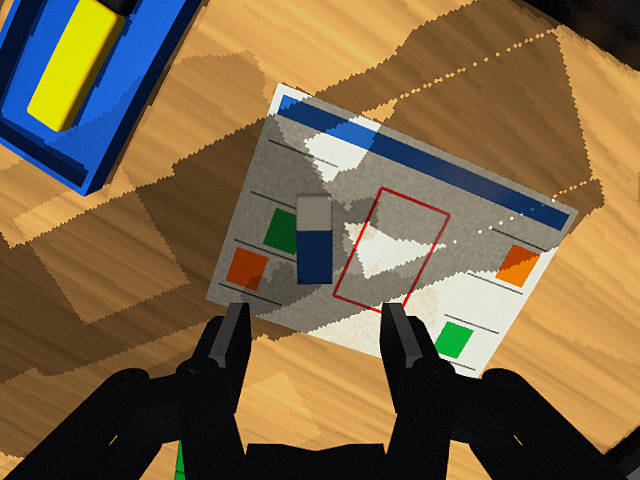

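The eraser spans (297–332, 194–284), which agrees with the prediction. Descend and grip.

```bash
python3 -m handwheel '[0.4,0,-0.1,4,0,0,0, 0.4,0,-0.1,8,0,0,0, 0.4,0,-0.1,9.6,0,0,0, 0.4,0,-0.1,10,0,0,0, 0.4,0,-0.1,10,0,0,0, 1,0,-0.1,10,0,0,0, 1,0,-0.1,10,0,0,0, 1,0,-0.1,10,0,0,0, 1,0,-0.1,10,0,0,0, 1,0,-0.1,10,0,0,0, 1,0,-0.1,10,0,0,0, 1,0,-0.1,10,0,0,0]' 40
python3 -m handwheel '[1,0,0,-3,0,0,0, 1,0,0,-6,0,0,0, 1,0,0,-10,0,0,0, 1,0,0,-10,0,0,0, 1,0,0,-10,0,0,0]'
python3 - <<'E'
from h import *
im=env.grab_frame("wrist"); cv2.imwrite("pics/w6.png",im[:,:,::-1])
print(shift([.563,.042,.12],np.radians(89)))
E
```

```text
clock: 6.7
tcp_pos: [0.5143, -0.2397, 0.0217]
eef_rot: [0.96, 0.281, 0.001, 0.001]
contact_force: [-1.3, 1.7, 7.1]
width: 0.238
clock: 7.12
tcp_pos: [0.5152, -0.2403, 0.1253]
eef_rot: [0.96, 0.281, 0.003, 0.004]
contact_force: [-0.4, -0.7, -1.1]
width: 0.237
(array([ 19.30593497, -21.09935074,   0.26440901]), array([ 0.00471616, -0.0046818 ,  0.58781932]))
```

View pics/w6.png

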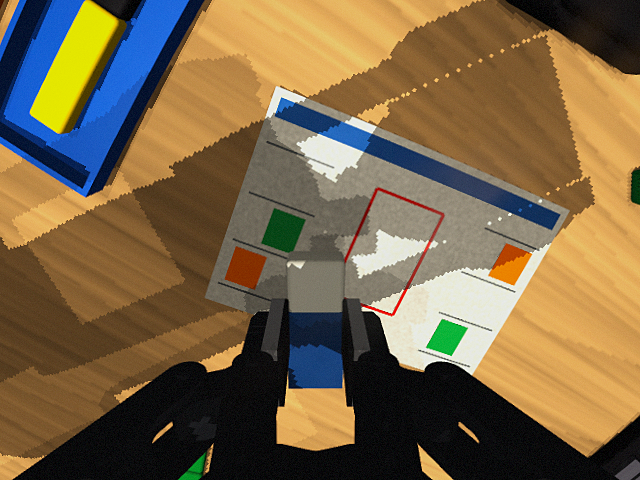

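The eraser is held. On to the orange tray.

```bash
python3 -m handwheel '[1,2.4,-2.6,0,0,0,0.07, 1,4.8,-5.2,0,0,0,0.14, 1,7.2,-7.9,0,0,0,0.21, 1,9.6,-10.5,0,0,0,0.29, 1,12,-13.1,0,0,0,0.36, 1,14.4,-15.7,0.1,0,0,0.43, 1,16.8,-18.4,0.2,0,0,0.5, 1,19.3,-21.1,0.3,0.005,-0.005,0.58, 1,19.3,-21.1,0.3,0.005,-0.005,0.59, 1,19.3,-21.1,0.3,0.005,-0.005,0.59, 1,19.3,-21.1,0.3,0.005,-0.005,0.59]'
python3 - <<'E'
from h import *
im=env.grab_frame("wrist"); cv2.imwrite("pics/w7.png",im[:,:,::-1])
print(shift([.563,.042,.023],np.radians(89)))
E
```

```text
clock: 8.08
tcp_pos: [0.5626, 0.0419, 0.119]
eef_rot: [1.0, -0.009, -0.001, 0.0]
contact_force: [-0.7, -0.1, -0.3]
width: 0.241
(array([ 0.04504007, -0.06517158,  9.61636271]), array([ 5.37328373e-05,  1.19179912e-03, -1.45770229e-03]))
```

View pics/w7.png

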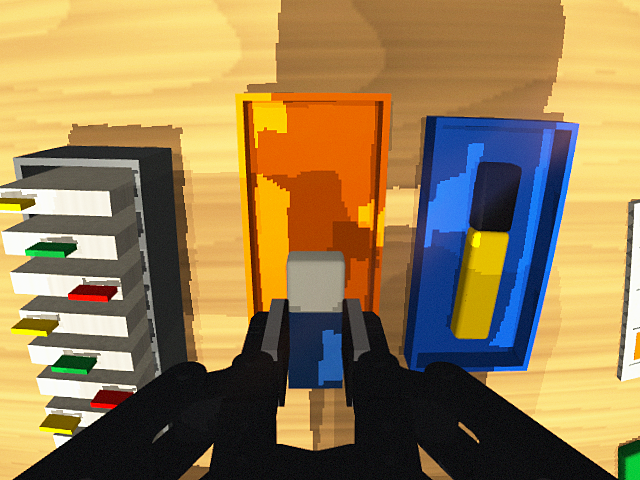

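The eraser is centred over the orange tray. Lower and release.

```bash
python3 -m handwheel '[1,0,0,3.5,0,0,0, 1,0,0,7,0,0,0, 1,0,0,9,0,0,0, 1,0,-0.1,9.6,0,0,0, 1,0,-0.1,9.6,0,0,0, 0.6,0,-0.1,9.6,0,0,0, 0.55,0,-0.1,9.6,0,0,0, 0.55,0,-0.1,9.6,0,0,0, 0.55,0,-0.1,7.5,0,0,0, 0.55,0,0,4,0,0,0, 0.4,0,0,0,0,0,0, 0.4,0,0,-4,0,0,0]'
python3 -m handwheel '[0.4,0,0,-4,0,0,0, 0.2,0,0,-7,0,0,0, 0.1,0,0,-7,0,0,0, 0.1,0,0,-7,0,0,0]'
python3 - <<'E'
from h import *
im=env.grab_frame("wrist"); cv2.imwrite("pics/w8.png",im[:,:,::-1])
print(shift([.54,.345,.25],np.radians(121)),env.observe()["joint_positions"])
E
```

```text
clock: 9.13
tcp_pos: [0.5624, 0.0413, 0.1615]
eef_rot: [1.0, -0.009, -0.0, 0.0]
contact_force: [1.2, 0.2, 0.1]
width: 0.603
clock: 9.47
tcp_pos: [0.563, 0.0413, 0.2343]
eef_rot: [1.0, -0.009, 0.002, 0.0]
contact_force: [0.4, 0.4, -0.8]
width: 0.901
(array([ -2.81255056, -30.32158532,  -1.76945199]), array([ 3.52975777e-04, -8.94690719e-04, -5.59800725e-01])) [-6.32636472e-02  1.29287021e-01  1.47533637e+00 -4.87640114e-05
  1.53602122e+00  1.52628305e+00]
```

View pics/w8.png

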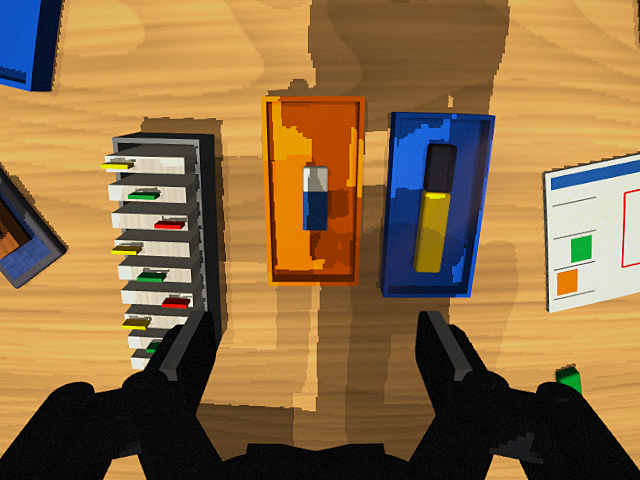

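The eraser and pen both rest inside their trays. Next is the stamp, viewed from a height of 0.25 m.

```bash
python3 -m handwheel '[0.1,-0.3,-3,-1,0,0,-0.06, 0.1,-0.6,-6,-1.8,0,0,-0.12, 0.1,-0.9,-9,-1.8,0,0,-0.18, 0.1,-1.2,-12,-1.8,0,0,-0.24, 0.1,-1.5,-15,-1.8,0,0,-0.3, 0.1,-1.8,-18,-1.8,0,0,-0.36, 0.1,-2.1,-21,-1.8,0,0,-0.42, 0.1,-2.4,-24,-1.8,0,0,-0.48, 0.1,-2.7,-27,-1.8,0,0,-0.53, 0.1,-2.8,-30.3,-1.8,0,0,-0.56, 0.1,-2.8,-30.3,-1.8,0,0,-0.56, 0.1,-2.8,-30.3,-1.8,0,0,-0.56]'
python3 -m handwheel '[0.1,0,0,0,0,0,0, 0.1,0,0,0,0,0,0, 0.1,0,0,0,0,0,0]'
python3 - <<'E'
from h import *
st=env.observe(); im=env.grab_frame("wrist"); cv2.imwrite("pics/w9.png",im[:,:,::-1])
import pickle; pickle.dump(st,open("st9.pkl","wb")); print(st)
E
```

```text
clock: 10.52
tcp_pos: [0.5394, 0.346, 0.2485]
eef_rot: [0.963, 0.268, -0.001, 0.0]
contact_force: [0.6, -0.8, -0.1]
width: 0.903
clock: 10.77
tcp_pos: [0.5395, 0.345, 0.2482]
eef_rot: [0.963, 0.268, -0.001, 0.001]
contact_force: [0.0, -0.1, 0.6]
width: 0.901
{'clock': 10.7667, 'joint_positions': array([ 4.49070515e-01,  2.86917775e-01,  1.25490061e+00, -6.18990485e-04,
        1.60223939e+00,  1.47758934e+00]), 'joint_velocities': array([-0.00055153, -0.00442578, -0.00648374,  0.00178402,  0.00097919,
       -0.00013204]), 'joint_efforts': array([ 6.87537678e-01, -8.34439731e+01, -5.71223366e+01,  2.98125646e-02,
        3.05714879e-03, -5.28497287e-03]), 'tcp_pos': array([0.53949132, 0.34502257, 0.2481711 ]), 'eef_rot': array([ 9.63468257e-01,  2.67819534e-01, -1.15834879e-03,  5.22626531e-04]), 'contact_force': array([ 0.02597012, -0.11288674,  0.62474348]), 'wrist_torque': array([0.00107049, 0.0001154 , 0.01774876]), 'width': 0.9014438932383754}
```

View pics/w9.png

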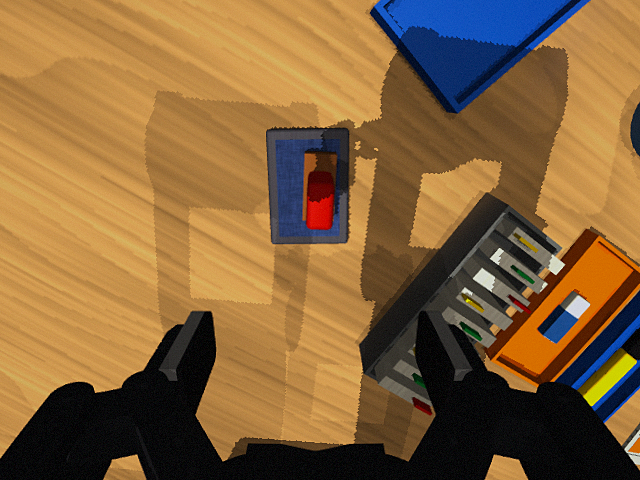

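Run:
```python
import cv2
im=cv2.imread("pics/w9.png")
cv2.imwrite("pics/c9.png",cv2.resize(im[120:250,260:360],None,fx=4.6,fy=4.6,interpolation=cv2.INTER_CUBIC))
```

```text
(no output)
```

View pics/c9.png

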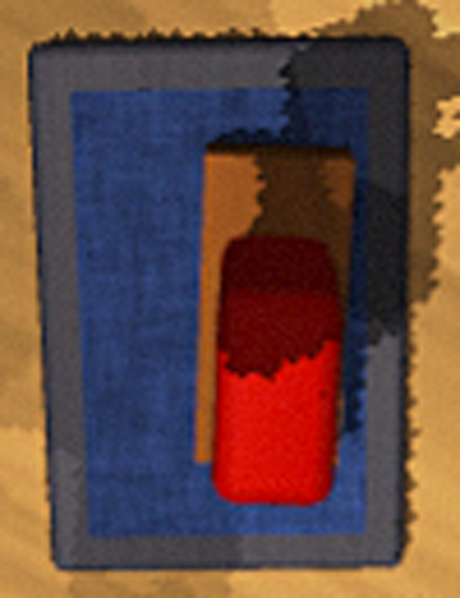

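Run:
```python
from h import *
import pickle
from scipy.optimize import least_squares
st=pickle.load(open("st9.pkl","rb"))
def c(L): return (np.array(L,float)+.5)/4.6-.5+[260,120]
# tool frame in world
p,r=tool(st); X=r.apply([1,0,0]);Y=r.apply([0,1,0]); print("X yaw",np.degrees(np.arctan2(X[1],X[0])),"jaw yaw",np.degrees(np.arctan2(Y[1],Y[0])))
def rep(n,uv,z):
    P=px2w("wrist",uv,z,st)[:,:2]
    d=np.roll(P,-1,0)-P
    print(n,P.round(4).tolist(),"c",P.mean(0).round(4),"edges",np.linalg.norm(d,axis=1).round(4),"dirs",np.degrees(np.arctan2(d[:,1],d[:,0])).round(1))
rep("handle",c([(221,290),(343,290),(332,503),(213,503)]),.097)
rep("pad",c([(30,43),(408,43),(403,567),(54,567)]),.012)
rep("foot",c([(205,152),(355,154),(195,463)]),.032)
pts=c([(205,152),(355,154)]); h=c([(221,290),(343,290),(332,503),(213,503)])
def mod(v):
    a=v[2];x=np.array([np.cos(a),np.sin(a)]);
    y=np.array([-x[1],x[0]])
    L=[(.03,.014,.032),(.03,-.014,.032),(.018,.01,.097),(.018,-.01,.097),(-.018,-.01,.097),(-.018,.01,.097)]
    return proj("wrist",[[*(v[:2]+x*i+y*j),k] for i,j,k in L],st)
for y0 in (31,):
    s=least_squares(lambda v:(mod(v)-np.r_[pts,h]).ravel(),[.54,.34,np.radians(y0)],x_scale=[.01,.01,.1])
    print(s.x[:2],np.degrees(s.x[2]),(mod(s.x)-np.r_[pts,h]).round(1).tolist())
```

```text
X yaw 31.069112938403773 jaw yaw -58.930831417532175
handle [[0.5574, 0.3635], [0.5672, 0.3474], [0.5369, 0.3306], [0.527, 0.3469]] c [0.5471 0.3471] edges [0.0188 0.0346 0.0191 0.0346] dirs [ -58.9 -151.   121.1   28.6]
pad [[0.5643, 0.4123], [0.6019, 0.3498], [0.5106, 0.2928], [0.4726, 0.3557]] c [0.5373 0.3527] edges [0.073  0.1076 0.0735 0.1077] dirs [ -59.  -148.   121.1   31.7]
foot [[0.5661, 0.3735], [0.5802, 0.3495], [0.5132, 0.3445]] c [0.5532 0.3558] edges [0.0278 0.0672 0.0604] dirs [ -59.6 -175.7   28.8]
[0.54706376 0.34700662] 29.31385424961729 [[-0.3, -0.5], [-0.1, 0.1], [-0.9, -1.2], [0.7, -0.4], [0.9, 1.4], [-0.4, 0.6]]
```

The stamp fit gives (0.547, 0.347), yaw 29.3°, with residuals of about 1 px. The edges measure 35x19 (handle) and 28 mm (foot), as expected. I'll descend partway and look again.

Run:
```python
from h import *
print(shift([.547,.347,.15],np.radians(119.3)))
```

```text
(array([0.75690961, 0.21563664, 9.83947243]), array([0.00043151, 0.00209855, 0.03086574]))
```

```bash
python3 -m handwheel '[0.2,0.4,0.1,3,0,0,0.02, 0.3,0.8,0.2,6,0,0.002,0.03, 0.3,0.8,0.2,8.5,0,0.002,0.03, 0.3,0.8,0.2,9.8,0,0.002,0.03, 0.3,0.8,0.2,9.8,0,0.002,0.03, 0.3,0.8,0.2,9.8,0,0.002,0.03, 0.3,0.8,0.2,9.8,0,0.002,0.03]'
python3 - <<'E'
from h import *
st=env.observe(); im=env.grab_frame("wrist"); cv2.imwrite("pics/w10.png",im[:,:,::-1])
import pickle; pickle.dump(st,open("st10.pkl","wb")); print(st["tcp_pos"])
cv2.imwrite("pics/c10.png",cv2.resize(im[130:330,240:420,::-1],None,fx=3,fy=3,interpolation=cv2.INTER_CUBIC))
E
```

```text
clock: 11.4
tcp_pos: [0.548, 0.3475, 0.1524]
eef_rot: [0.967, 0.253, 0.001, -0.0]
contact_force: [-0.4, -0.1, 0.7]
width: 0.701
[0.5479722  0.34749157 0.15241988]
```

View pics/c10.png

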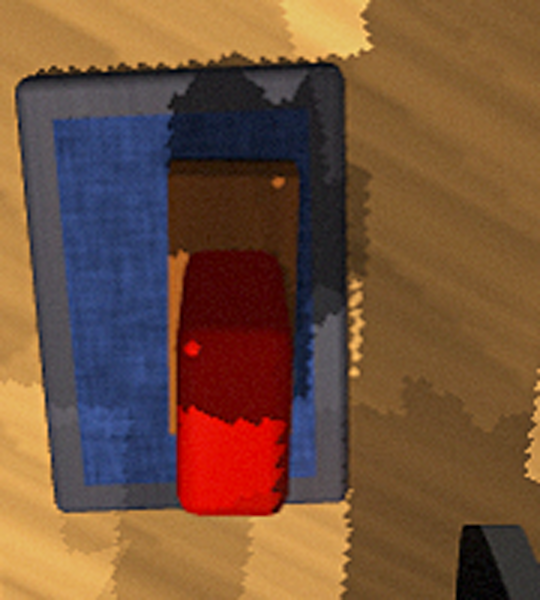

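Run:
```python
from h import *
import pickle
from scipy.optimize import least_squares
st=pickle.load(open("st10.pkl","rb"))
def c(L): return (np.array(L,float)+.5)/3-.5+[240,130]
o=c([(168,173),(299,173),(181,328),(291,328),(288,515),(179,515)])
def mod(v):
    a=v[2];x=np.array([np.cos(a),np.sin(a)]); y=np.array([-x[1],x[0]])
    L=[(.03,.014,.032),(.03,-.014,.032),(.018,.01,.097),(.018,-.01,.097),(-.018,-.01,.097),(-.018,.01,.097)]
    return proj("wrist",[[*(v[:2]+x*i+y*j),k] for i,j,k in L],st)
s=least_squares(lambda v:(mod(v)-o).ravel(),[.54,.34,.5],x_scale=[.01,.01,.1])
print(s.x[:2],np.degrees(s.x[2]),(mod(s.x)-o).round(1).tolist())
print(shift([*s.x[:2],.062],s.x[2]+np.pi/2))
```

```text
[0.54735095 0.34693939] 29.04279414755579 [[-0.1, -0.8], [0.3, -0.5], [-2.1, -1.0], [1.8, -0.8], [1.0, 1.8], [-0.8, 1.6]]
(array([-0.11000915,  0.01853714,  9.05123202]), array([ 0.00061666, -0.00268109,  0.00523035]))
```

The second fit agrees: (0.5474, 0.3469), yaw 29.0°. Descend onto the handle and grip.

```bash
python3 -m handwheel '[0.3,-0.1,0,3,0,-0.002,0, 0.3,-0.1,0,6,0,-0.002,0, 0.35,-0.1,0,8,0,-0.002,0, 0.4,-0.1,0,9,0,-0.002,0, 0.4,-0.1,0,9,0,-0.002,0.005, 0.5,-0.1,0,9,0,-0.002,0.005, 0.6,-0.1,0,9,0,-0.002,0.005, 0.7,-0.1,0,9,0,-0.002,0.005, 1,-0.1,0,9,0,-0.002,0.005, 1,-0.1,0,9,0,-0.002,0.005, 1,-0.1,0,9,0,-0.002,0.005, 1,-0.1,0,9,0,-0.002,0.005]' 60
python3 -m handwheel '[1,0,0,0,0,0,0, 1,0,0,0,0,0,0]'
python3 - <<'E'
from h import *
im=env.grab_frame("wrist"); cv2.imwrite("pics/w11.png",im[:,:,::-1]);
im=env.grab_frame("side"); cv2.imwrite("pics/s11.png",cv2.resize(im[100:250,220:420,::-1],None,fx=4,fy=4))
E
```

```text
clock: 12.45
tcp_pos: [0.5479, 0.3474, 0.064]
eef_rot: [0.968, 0.251, 0.001, 0.0]
contact_force: [-0.3, -1.2, 7.1]
width: 0.227
clock: 12.62
tcp_pos: [0.5482, 0.3475, 0.0647]
eef_rot: [0.968, 0.251, 0.002, -0.0]
contact_force: [-0.3, -0.4, -0.1]
width: 0.227
```

View pics/w11.png

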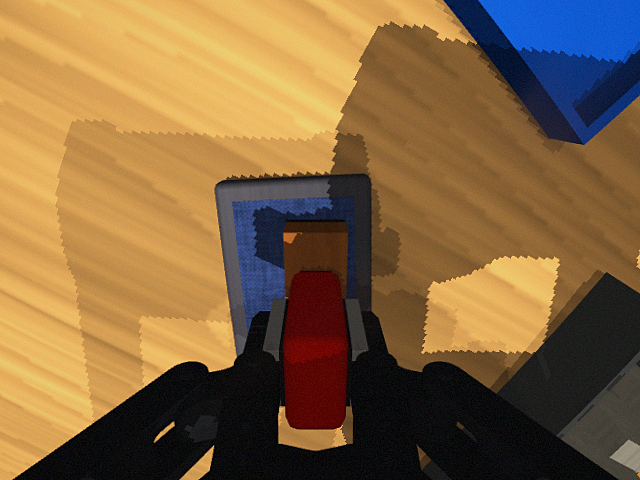

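View pics/s11.png

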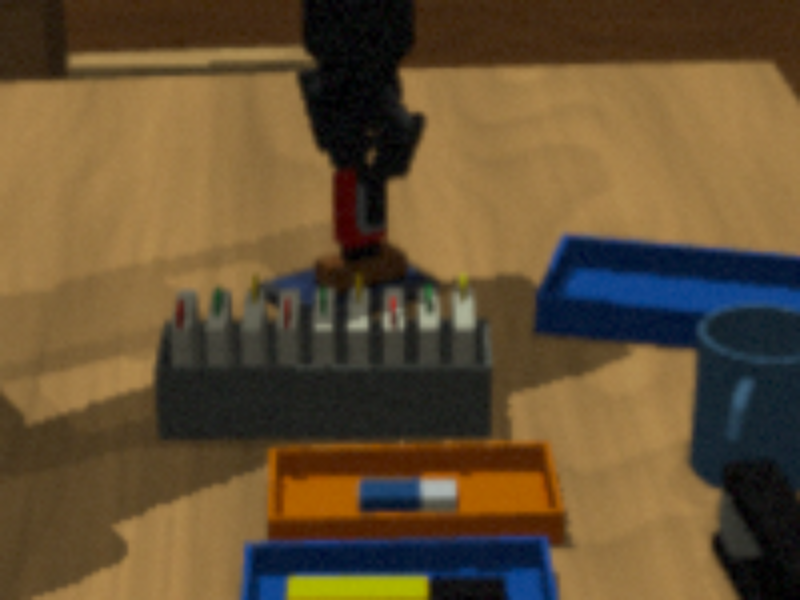

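The handle is gripped and the stamp is upright on the pad. Lift it straight up to clear the card index.

```bash
python3 -m handwheel '[1,0,0,-1,0,0,0, 1,0,0,-3,0,0,0, 1,0,0,-6,0,0,0, 1,0,0,-9,0,0,0, 1,0,0,-12,0,0,0, 1,0,0,-15,0,0,0, 1,0,0,-16,0,0,0, 1,0,0,-16,0,0,0, 1,0,0,-16,0,0,0]'
python3 - <<'E'
from h import *
st=env.observe();im=env.grab_frame("wrist"); cv2.imwrite("pics/w12.png",im[:,:,::-1]);
im=env.grab_frame("side"); cv2.imwrite("pics/s12.png",cv2.resize(im[50:200,220:420,::-1],None,fx=4,fy=4))
import pickle; pickle.dump(st,open("st12.pkl","wb"))
print(st["tcp_pos"],shift([.53,-.12,.225],np.radians(101)))
print(shift([.5285,-.2906,.225],np.radians(101)))
E
```

```text
clock: 13.47
tcp_pos: [0.5475, 0.3473, 0.2244]
eef_rot: [0.968, 0.251, 0.002, -0.0]
contact_force: [-1.1, 0.3, -1.6]
width: 0.228
[0.54745937 0.34728558 0.22444917] (array([-24.17903966,  40.00338177,  -0.2184255 ]), array([ 0.00052477, -0.00100431,  0.31518436]))
(array([-32.59630283,  54.84305074,  -0.21606093]), array([ 0.00052477, -0.00100431,  0.31518436]))
```

View pics/w12.png

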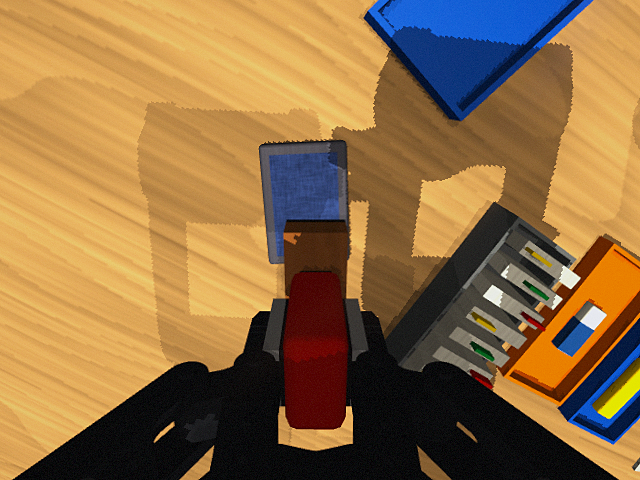

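View pics/s12.png

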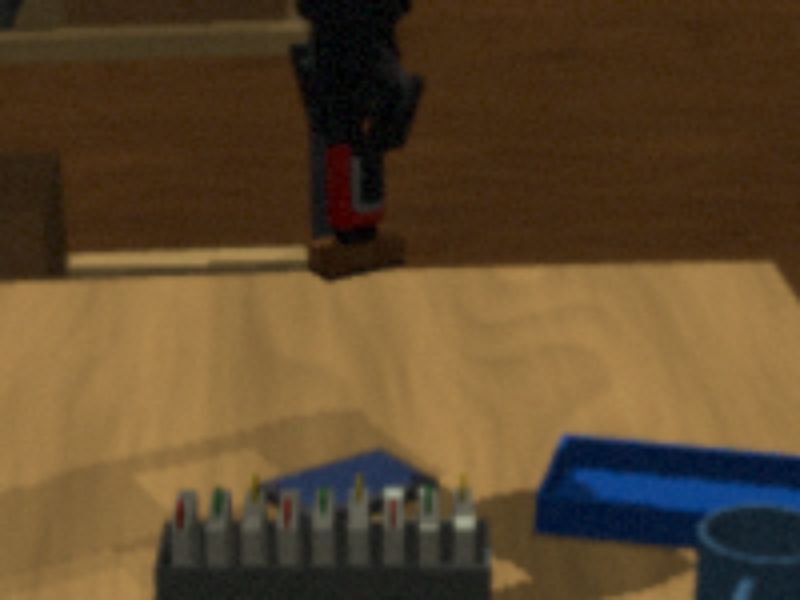

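Stamp upright in the jaws, its underside at about 0.17 m, against 0.085 m for the card index. Traverse in two calls.

```bash
python3 -m handwheel '[1,-1,1.6,-0.1,0,0,0.02, 1,-2.9,4.8,-0.2,0,0,0.04, 1,-4.8,8,-0.2,0,0,0.06, 1,-6.7,11.2,-0.2,0,0,0.08, 1,-8.6,14.4,-0.2,0,0,0.1, 1,-10.5,17.6,-0.2,0,0,0.13, 1,-12.4,20.8,-0.2,0,0,0.16, 1,-14.3,24,-0.2,0,0,0.19, 1,-16.2,27.2,-0.2,0,0,0.22, 1,-18.1,30.4,-0.2,0,0,0.25, 1,-20,33.6,-0.2,0,0,0.28, 1,-21.9,36.8,-0.2,0,0,0.3]'
python3 - <<'E'
from h import *
print(shift([.5285,-.2906,.2],np.radians(101)))
E
```

```text
clock: 14.57
tcp_pos: [0.5335, -0.0826, 0.2236]
eef_rot: [0.995, 0.103, -0.0, -0.0]
contact_force: [1.2, 0.8, -0.6]
width: 0.228
(array([-4.73261847, 20.26400596,  2.34943513]), array([-0.00061137,  0.00052711,  0.01349561]))
```

```bash
python3 -m handwheel '[1,-0.8,3.4,0,0,0,0.01, 1,-1.6,6.8,0.5,0,0,0.013, 1,-2.4,10.2,1,0,0,0.013, 1,-3.2,13.6,1.5,0,0,0.013, 1,-3.9,16.8,2,0,0,0.013, 1,-4.5,19.2,2.3,0,0,0.013, 1,-4.7,20.3,2.3,0,0,0.013, 1,-4.7,20.3,2.3,0,0,0.013, 1,-4.7,20.3,2.3,0,0,0.013, 1,-4.7,20.3,2.3,0,0,0.013]'
python3 - <<'E'
from h import *
import pickle
st=env.observe();im=env.grab_frame("wrist"); pickle.dump(st,open("st13.pkl","wb"))
cv2.imwrite("pics/w13.png",im[:,:,::-1]); print(st["tcp_pos"])
cv2.imwrite("pics/c13.png",cv2.resize(im[200:440,260:375,::-1],None,fx=2.5,fy=2.5,interpolation=cv2.INTER_CUBIC))
E
```

```text
clock: 15.4
tcp_pos: [0.529, -0.2898, 0.2002]
eef_rot: [0.995, 0.096, -0.0, -0.001]
contact_force: [-0.5, 0.2, -1.0]
width: 0.229
[ 0.52897848 -0.28976519  0.20024725]
```

View pics/w13.png

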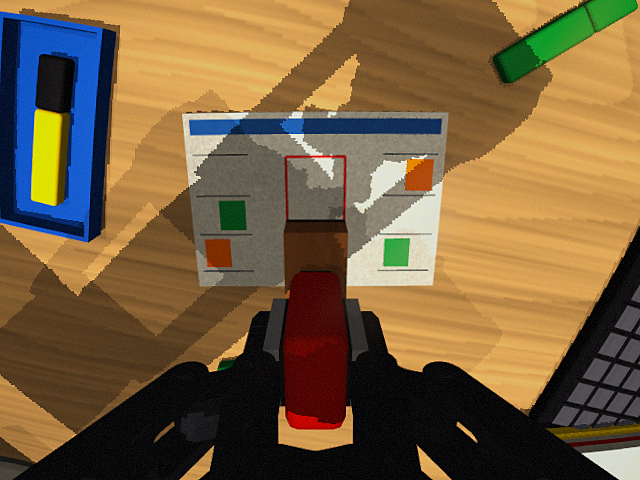

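View pics/c13.png

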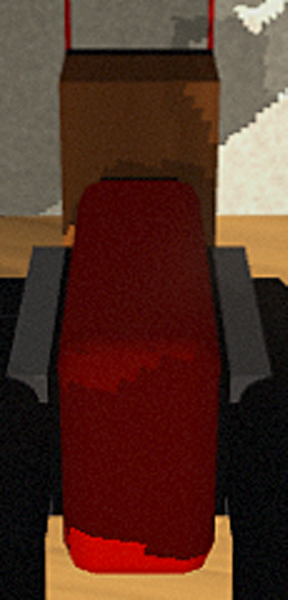

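```bash
cat > fit.py <<'E'
from h import *
from scipy.optimize import least_squares
def fit(st,o,w,pitch=True):
    p,r=tool(st)
    L=np.array([(.03,.014,.02),(.03,-.014,.02),(.03,.014,0),(.03,-.014,0),(.018,.01,.085),(.018,-.01,.085),(-.018,-.01,.085),(-.018,.01,.085),(.018,.01,.031),(.018,-.01,.031)])
    def W(v):
        q=R.from_euler("zyx",[v[3],v[4] if pitch else 0,0])
        return q.apply(L)*1+v[:3]
    def mod(v):
        return proj("wrist",W(v),st)
    f=lambda v:((mod(v)-o)*w[:,None]).ravel()
    x0=[*p[:2],p[2]-.053,np.radians(11),0]
    s=least_squares(f,x0,x_scale=[.01,.01,.01,.1,.1])
    return s.x,(mod(s.x)-o)
E
python3 - <<'E'
from fit import *
import pickle
st=pickle.load(open("st13.pkl","rb"))
def c(L): return (np.array(L,float)+.5)/2.5-.5+[260,200]
o=c([(62,82),(219,82),(68,50),(215,50),(62,345),(219,345),(216,573),(65,573),(84,180),(197,180)])
w=np.array([1,1,1,1,.7,.7,.5,.5,.5,.5])
for pt in (False,True):
    v,res=fit(st,o,w,pt)
    print(v[:3].round(4),np.degrees(v[3:]).round(2),"tcp-bottom",(st["tcp_pos"]-v[:3]).round(4),res.round(1).tolist())
# box & planner from wrist
b=[(286,156),(346,156),(348,221),(286,221)]
P=px2w("wrist",b,.006,st)[:,:2];print("box vis",P.round(4).tolist())
P=px2w("wrist",[(183,114),(448,112),(433,286),(201,286)],.006,st)[:,:2];d=np.roll(P,-1,0)-P
print("planner",P.mean(0),np.linalg.norm(d,axis=1).round(4),np.degrees(np.arctan2(d[:,1],d[:,0])).round(1))
pr=r=tool(st)[1].apply([1,0,0]);print("toolx yaw",np.degrees(np.arctan2(pr[1],pr[0])))
E
```

```text
[ 0.5244 -0.29    0.143 ] [11.09  0.  ] tcp-bottom [0.0046 0.0003 0.0573] [[0.0, 0.4], [0.3, 0.5], [0.6, 0.2], [-1.1, 0.2], [-1.3, 0.7], [1.5, 0.8], [-0.7, -0.5], [0.7, -0.5], [-0.6, -4.0], [0.9, -4.0]]
[ 0.5244 -0.29    0.1433] [11.05  0.18] tcp-bottom [0.0046 0.0002 0.0569] [[-0.0, 0.4], [0.3, 0.5], [0.5, 0.3], [-1.1, 0.4], [-1.4, 0.5], [1.7, 0.5], [-0.6, -0.2], [0.6, -0.3], [-0.7, -4.0], [0.9, -4.0]]
box vis [[0.5612, -0.2582], [0.5704, -0.3055], [0.5175, -0.3188], [0.5074, -0.2676]]
planner [ 0.5260662  -0.28984871] [0.2084 0.1506 0.2087 0.1493] [ -78.5 -168.3  101.1   11.6]
toolx yaw 11.065409496270814
```

Wrist view: the stamp is upright, pitch ~0.2° and yaw 11.05° against 11.1–11.6° for the planner. The two estimates of TCP-to-face distance differ (53 against 57 mm). I'll stop well above the sheet and compare views there.

```bash
python3 -m handwheel '[1,0.2,0,2,0,0,0, 1,0.2,0.05,5,0,0,0, 1,0.2,0.05,8,0,0,0, 1,0.2,0.05,10,0,0,0, 1,0.2,0.05,10,0,0,0, 1,0.2,0.05,10,0,0,0, 1,0.2,0.05,10,0,0,0]'
python3 - <<'E'
from h import *
import pickle
st=env.observe();im=env.grab_frame("wrist"); pickle.dump(st,open("st14.pkl","wb"))
cv2.imwrite("pics/w14.png",im[:,:,::-1]); print(st["tcp_pos"])
im=env.grab_frame("side");cv2.imwrite("pics/s14f.png",im[:,:,::-1])
cv2.imwrite("pics/s14.png",cv2.resize(im[240:370,245:385,::-1],None,fx=4.5,fy=4.5,interpolation=cv2.INTER_CUBIC))
E
```

```text
clock: 16.03
tcp_pos: [0.5318, -0.2895, 0.1024]
eef_rot: [0.995, 0.097, 0.0, 0.0]
contact_force: [0.3, -0.4, -1.0]
width: 0.229
[ 0.53183081 -0.28948579  0.1023579 ]
```

View pics/w14.png

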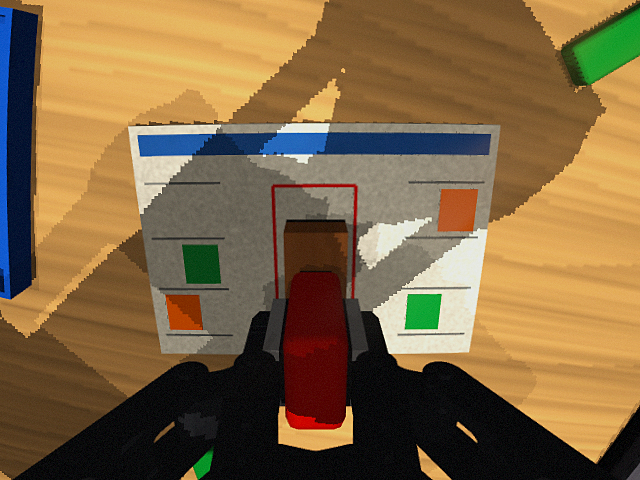

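View pics/s14.png

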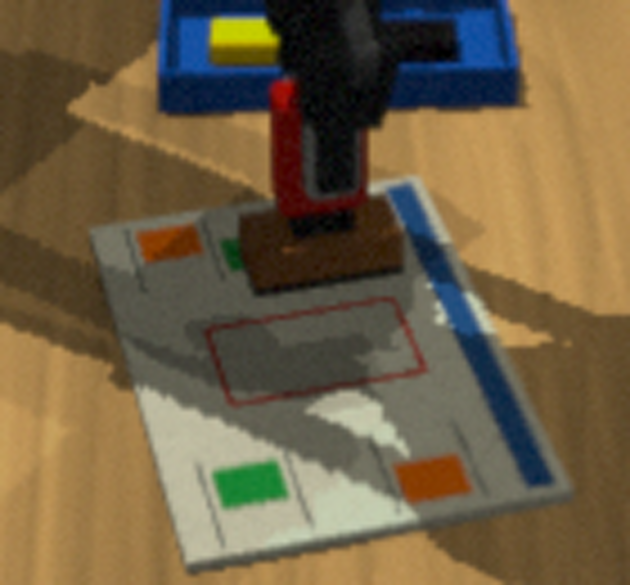

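```bash
cat > joint.py <<'E'
from h import *
from scipy.optimize import least_squares
def run(st,wp,ws,sp,ss,verbose=True):
    # wp: 4 planner corners wrist (order +x+y,+x-y,-x-y,-x+y); ws: foot +x top (+y,-y), bottom(+y,-y)
    # sp: planner corners + box corners side, (world order labels); ss: foot bottom -y edge corners (-x,+x)
    C=np.array([(1,1),(1,-1),(-1,-1),(-1,1)])
    def place(v,L):
        c,s=np.cos(v[2]),np.sin(v[2]); L=np.array(L)
        return np.c_[v[0]+c*L[:,0]-s*L[:,1],v[1]+s*L[:,0]+c*L[:,1],L[:,2]]
    pl=[(a*.075,b*.105,.006) for a,b in C]; bx=[(a*.04,b*.024,.006) for a,b in C]
    def f(v):
        P,S,bw,bs=v[:3],np.array([v[3],v[4],v[6]]),v[7:9],v[9:11]
        z=v[5]
        r=[proj("wrist",place(P,pl),st)+bw-wp,
           proj("wrist",place(S,[(.03,.014,z+.02),(.03,-.014,z+.02),(.03,.014,z),(.03,-.014,z)]),st)+bw-ws,
           proj("side",place(P,pl+bx))+bs-sp,
           proj("side",place(S,[(-.03,-.014,z),(.03,-.014,z)]))+bs-ss]
        return np.concatenate([np.concatenate(r).ravel(),(P-[.5285,-.2905,np.radians(11.1)])*[800,800,200]])
    t=st["tcp_pos"]
    s=least_squares(f,[.5285,-.2905,.19,t[0],t[1],t[2]-.055,.19,0,0,0,0],x_scale=[.01,.01,.1,.01,.01,.01,.1,1,1,1,1])
    v=s.x; res=f(v)[:-3].reshape(-1,2)
    print("planner",v[:2].round(4),np.degrees(v[2]).round(2),"stamp",v[3:6].round(4),np.degrees(v[6]).round(2),"bias",v[7:].round(1))
    d=v[3:5]-v[:2]; c,s_=np.cos(v[2]),np.sin(v[2])
    print("stamp-box in planner axes mm",((np.array([[c,s_],[-s_,c]])@d)*1e3).round(1),"gap mm",(v[5]-.006)*1e3,"tcp-stamp",(t-v[3:6]).round(4))
    print(res.round(1).tolist())
    return v
E
python3 - <<'E'
from joint import *
import pickle
st=pickle.load(open("st14.pkl","rb"))
def c(L): return (np.array(L,float)+.5)/4.5-.5+[245,240]
ws=np.array([(62,82),(219,82),(68,50),(215,50)])/2.5-.3+[260,200]
wp=np.array([(129,126),(499,125),(470,352),(161,352)],float)
sp=c([(416,180),(573,490),(188,563),(90,230), (392,297),(425,370),(232,404),(208,328)])
ss=c([(257,293),(401,271)])
run(st,wp,ws,sp,ss)
E
```

```text
planner [ 0.5264 -0.2902] 11.33 stamp [ 0.5292 -0.29    0.0508] 11.03 bias [-1.4 -0.3  0.6 -0.1]
stamp-box in planner axes mm [ 2.8 -0.4] gap mm 44.77219978910178 tcp-stamp [0.0026 0.0005 0.0516]
[[-1.2, -0.5], [2.3, -0.6], [-0.8, 0.2], [-0.1, 1.0], [-0.9, 0.2], [1.4, 0.3], [-0.4, -0.4], [-0.4, -0.2], [0.6, -1.1], [0.2, 0.0], [-0.3, 0.1], [-0.1, -0.7], [0.2, 0.2], [0.1, 0.1], [-0.1, 0.1], [-0.4, 0.3], [-0.6, 0.8], [0.4, 0.3]]
```

The joint wrist and side fit puts the stamp 2.8 mm too far along +x, with a gap of about 45 mm and a TCP-to-face distance of 52 mm, close to the contact-based 53. Correct x and lower 3 cm.

```bash
python3 -m handwheel '[1,-0.2,0,1,0,0,0, 1,-0.25,0,2,0,0,0, 1,-0.25,0,2.6,0,0,0, 1,-0.25,0,2.8,0,0,0, 1,-0.25,0,2.8,0,0,0, 1,-0.25,0,2.8,0,0,0, 1,-0.25,0,2.8,0,0,0, 1,-0.25,0,2.8,0,0,0]'
python3 - <<'E'
from h import *
import pickle
st=env.observe();im=env.grab_frame("wrist"); pickle.dump(st,open("st15.pkl","wb"))
cv2.imwrite("pics/w15.png",im[:,:,::-1]); print(st["tcp_pos"])
im=env.grab_frame("side");cv2.imwrite("pics/s15f.png",im[:,:,::-1])
cv2.imwrite("pics/s15.png",cv2.resize(im[240:370,245:385,::-1],None,fx=4.5,fy=4.5,interpolation=cv2.INTER_CUBIC))
E
```

```text
clock: 16.8
tcp_pos: [0.5296, -0.2905, 0.0748]
eef_rot: [0.995, 0.097, 0.001, 0.001]
contact_force: [-0.4, -0.2, -0.6]
width: 0.227
[ 0.52958135 -0.29045899  0.0748255 ]
```

View pics/w15.png

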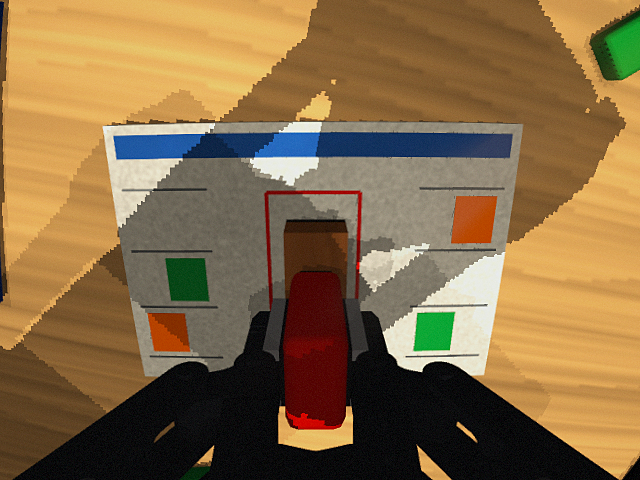

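View pics/s15.png

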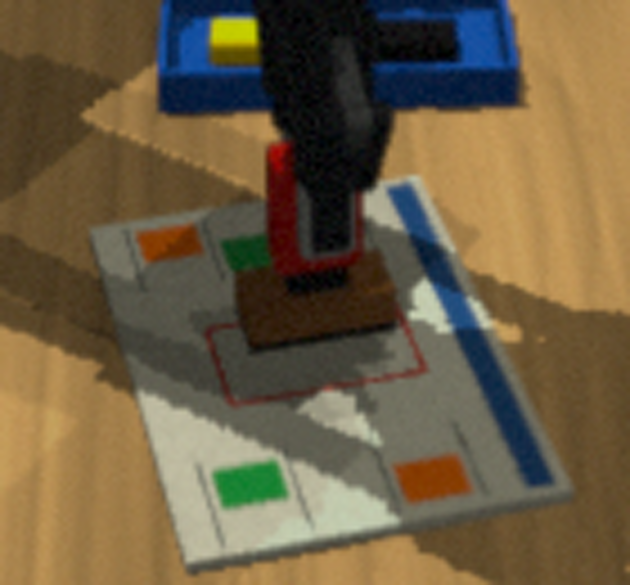

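Run:
```python
from joint import *
import pickle
im=cv2.imread("pics/w15.png")
cv2.imwrite("pics/c15.png",cv2.resize(im[180:300,255:375],None,fx=5,fy=5,interpolation=cv2.INTER_CUBIC))
st=pickle.load(open("st15.pkl","rb"))
def c(L): return (np.array(L,float)+.5)/4.5-.5+[245,240]
ws=np.array([(62,82),(219,82),(68,50),(215,50)])/2.5-.3+[260,200]
wp=np.array([(104,126),(523,124),(484,375),(146,376)],float)
sp=c([(416,180),(573,490),(188,563),(90,230), (392,297),(425,370),(232,404),(208,328)])
ss=c([(252,350),(396,328)])
run(st,wp,ws,sp,ss)
```

```text
planner [ 0.5261 -0.2903] 11.37 stamp [ 0.5267 -0.2909  0.0226] 10.96 bias [-1.1 -0.5  0.8 -0.2]
stamp-box in planner axes mm [ 0.5 -0.7] gap mm 16.63072338046454 tcp-stamp [0.0029 0.0004 0.0522]
[[-1.0, -0.4], [1.6, -0.1], [0.6, 0.2], [-1.0, 0.4], [-0.8, 0.1], [1.3, 0.3], [-0.3, -0.4], [-0.5, -0.2], [0.6, -1.1], [0.3, 0.0], [-0.3, 0.1], [-0.1, -0.6], [0.2, 0.2], [0.1, 0.1], [-0.1, 0.2], [-0.4, 0.3], [-0.3, 0.7], [0.1, 0.2]]
```

View pics/c15.png

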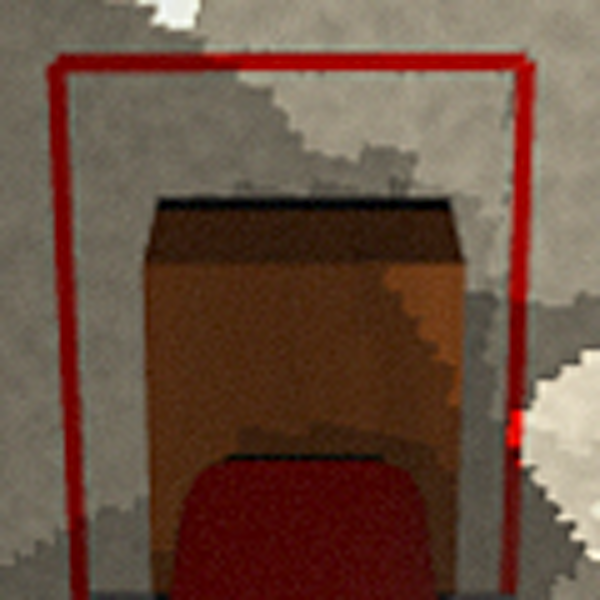

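The crop shows the foot (160–449, centre 304) about 1.3 mm right of the box centre (291). The joint fit says 0.7 mm in y, 0.5 mm in x and a 16.6 mm gap. Final trim.

```bash
python3 -m handwheel '[1,0,-0.1,0.2,0,0,-0.006, 1,-0.05,-0.1,0.4,0,0,-0.006, 1,-0.05,-0.1,0.6,0,0,-0.006, 1,-0.05,-0.1,0.6,0,0,-0.006, 1,-0.05,-0.1,0.6,0,0,-0.006, 1,-0.05,-0.1,0.6,0,0,-0.006, 1,-0.05,-0.1,0.6,0,0,-0.006, 1,-0.05,-0.1,0.6,0,0,-0.006]'
python3 - <<'E'
from h import *
import pickle
st=env.observe();im=env.grab_frame("wrist"); pickle.dump(st,open("st16.pkl","wb"))
cv2.imwrite("pics/w16.png",im[:,:,::-1]); print(st["tcp_pos"])
cv2.imwrite("pics/c16.png",cv2.resize(im[180:300,255:375,::-1],None,fx=5,fy=5,interpolation=cv2.INTER_CUBIC))
im=env.grab_frame("side");cv2.imwrite("pics/s16f.png",im[:,:,::-1])
cv2.imwrite("pics/s16.png",cv2.resize(im[240:370,245:385,::-1],None,fx=4.5,fy=4.5,interpolation=cv2.INTER_CUBIC))
E
```

```text
clock: 17.57
tcp_pos: [0.5289, -0.2895, 0.0688]
eef_rot: [0.995, 0.1, 0.001, 0.001]
contact_force: [0.6, 0.3, -0.8]
width: 0.231
[ 0.52891363 -0.28954405  0.06882632]
```

View pics/w16.png

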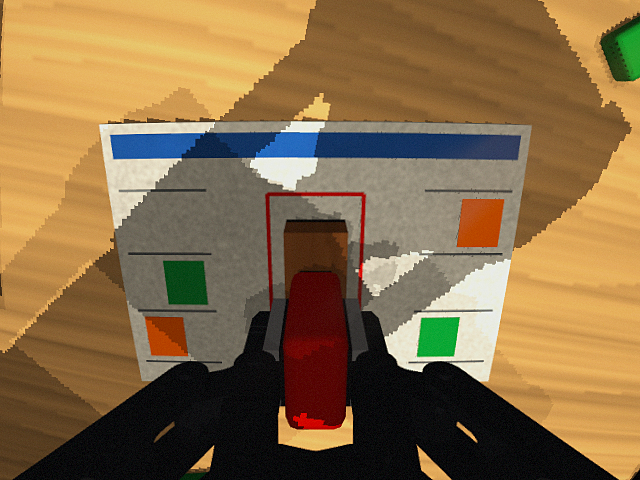

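View pics/c16.png

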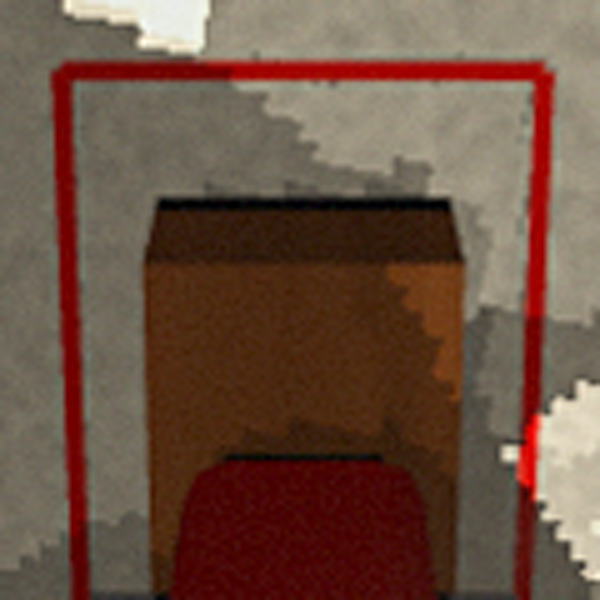

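View pics/s16.png

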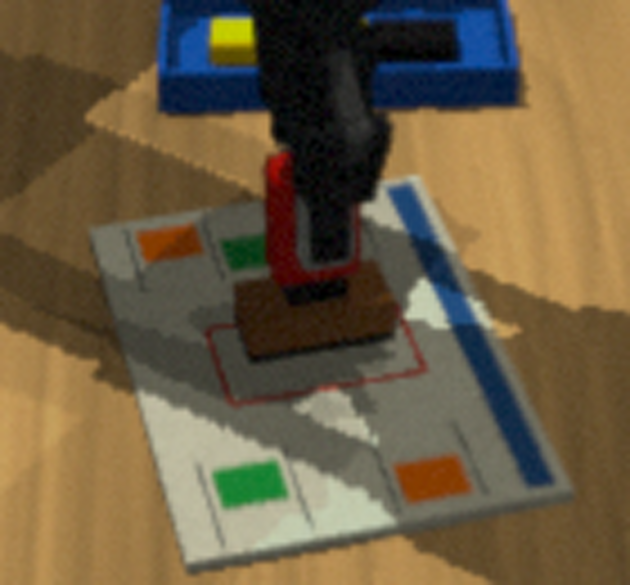

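Run:
```python
from joint import *
import pickle
st=pickle.load(open("st16.pkl","rb"))
def c(L): return (np.array(L,float)+.5)/4.5-.5+[245,240]
ws=np.array([(62,82),(219,82),(68,50),(215,50)])/2.5-.3+[260,200]
wp=np.array([(99,126),(532,125),(489,381),(143,380)],float)
sp=c([(416,180),(573,490),(188,563),(90,230), (392,297),(425,370),(232,404),(208,328)])
ss=c([(251,359),(394,338)])
v=run(st,wp,ws,sp,ss)
# direct: +x end of box vs foot bottom in wrist view
b=(np.array([(63,72),(544,72)])+.5)/5-.5+[255,180]
f=(np.array([(160,200),(449,200)])+.5)/5-.5+[255,180]
B=px2w("wrist",b,.006,st).mean(0);F=px2w("wrist",f,v[5],st).mean(0)
x=np.array([np.cos(v[2]),np.sin(v[2]),0]); print("box end minus foot end (want 10):",(B-F)@x*1e3, (B-F)@np.array([-x[1],x[0],0])*1e3)
print(st["joint_velocities"].round(3), tool(st)[1].as_euler("xyz",degrees=True).round(2))
im=env.grab_frame("top");cv2.imwrite("pics/t16.png",im[:,:,::-1])
```

```text
planner [ 0.5257 -0.2901] 11.49 stamp [ 0.5258 -0.2899  0.0169] 11.22 bias [-0.8 -0.9  0.9 -0.1]
stamp-box in planner axes mm [0.1 0.2] gap mm 10.859470030825884 tcp-stamp [0.0031 0.0003 0.052 ]
[[0.1, -1.3], [0.8, -0.2], [0.2, 0.2], [-0.9, 1.4], [-0.8, 0.1], [1.3, 0.4], [-0.3, -0.4], [-0.4, -0.2], [0.5, -1.2], [0.3, -0.1], [-0.2, 0.1], [-0.2, -0.6], [0.1, 0.2], [0.1, 0.1], [-0.1, 0.2], [-0.4, 0.3], [-0.3, 0.9], [0.2, 0.1]]
box end minus foot end (want 10): 9.995430155597429 0.08518847442675852
[-0.    -0.    -0.     0.001  0.001 -0.   ] [ 1.7992e+02 -1.0000e-01  1.1460e+01]
```

View pics/t16.png

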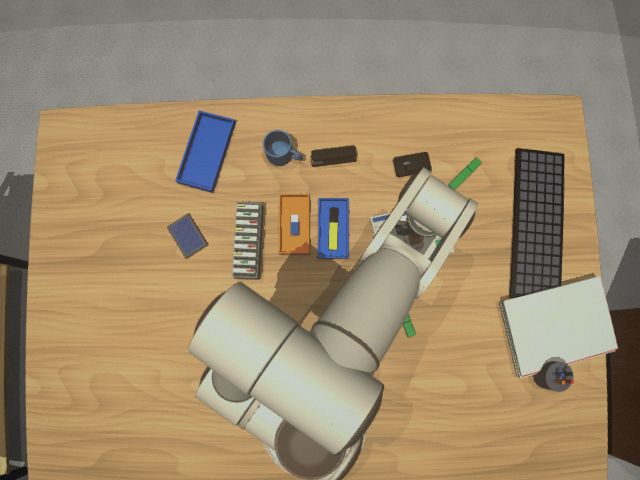

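Top view: the highlighter is in the small blue tray (334,230) and the eraser in the orange tray (295,224). The mug, stapler and mouse haven't moved. The stamp is centred, about 11 mm above the sheet, and the arm is still, so I'm handing in.

```bash
python3 -c "
from rig import env
s=env.observe();print(s['clock'],s['tcp_pos'],s['width'],s['contact_force']);print(env.finish_job())"
```

```text
17.7167 [ 0.52889529 -0.28952296  0.06879222] 0.22574398871032242 [-0.06098327 -0.70676926 -1.32330262]
the job is handed in; nothing more can be done
None
```

I put the highlighter in the smaller blue tray, then the eraser in the orange tray. I then took the stamp by its red handle over the card index, its underside about 85 mm above the tabs, and handed in at 17.7 s while holding it over the red box.

**Stamp position:** My last checks put it within about 0.2 mm of the box centre, with its long side within about 0.3° of the box's. It is upright to about 0.1° by the tool's own reading, and about 11 mm above the sheet. The arm was still and nothing pressed on the tool.

**Other items:** The last top picture shows both items in their trays. The mug, stapler and mouse are where they started.

**What disagreed:**
- **Stamp face height:** An early wrist-only fit put the face 57 mm below the TCP. The contact height gave 53 mm and the combined wrist and side fit gave 52 mm. I used the combined fit.
- **Planner centre:** The wrist and top cameras differ by about 2–3 mm in x. I centred the stamp on the box within the same pictures, so this mostly cancels.
- **Fingertip contact:** The fingertips seem to have touched the sheet lightly when gripping the highlighter and eraser (6–7 N). The stamp was not in the gripper then.

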